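Start the plate incubator

TASK

The plate is loaded: shut the incubator's blue lid fully and turn the outer temperature ring of the double dial clockwise until its white pointer line stands at the orange dot, without disturbing the run time already set on the inner knob. When both are done, press the green start key right down, let go, and leave everything else on the bench where it stands.

Things in the scene. Friction and masses are not known exactly. Their poses are not given: they have to be found in the camera images.
- incubator: White plate incubator, fixed on the bench, 250 mm deep (x), 420 mm wide (y). Origin: centre of its underside; x points from its front (robot side) to its back, y left, z up. Left (y -4 to 208 mm): heated chamber holding an orange plate, rim 125 mm above the bench. Right (y -205 to -9 mm): control panel, sloping up to the back by 0.21 rad (12 degrees).
- dial_centre (a point): Point on the face of the control panel on the common axis of the two knobs, about 109 mm above the bench. Its x axis points up the slope (12 o'clock), y to the left (9 o'clock), z straight out of the panel (0.21 rad from vertical).
- temp_ring (a joint): Reading (rad) of the dark outer temperature ring, a disc 72 mm across, top 16 mm above the panel. 0 = wing at half past seven; grows clockwise seen from above, by way of 9 and 12 o'clock, to 4.71. The wing points to (cos k, -sin k) in dial_centre's x, y, with k = reading - 2.356. Starts at 0.4 to 1.6; reads 2.80 at the orange dot. Stiff (0.12 N m, 2.5 N at the wing); stays where left.
- ring_tip (a point): Outer end of the white pointer line on top of the ring's one radial wing, which is there to push or pinch: 10 mm wide, from 26 to 62 mm from the axis, its top 34 mm above the panel. This point: 62 mm from the axis, 34 mm above the panel.
- orange_dot (a point): Orange dot of 12 mm diameter on the panel, 70 mm from the dial axis, that marks the wanted temperature.
- timer_knob (a joint): Reading (rad, clockwise) of the inner, pale timer knob: 39 mm in diameter, from 17 to 46 mm above the panel on the same axis, with a red mark. It turns very easily (0.025 N m) and independently of the ring. Already set; leave it.
- timer_mark (a point): Outer end of the red mark on the top of the inner knob, 17 mm from the axis.
- lid (a joint): Opening angle (rad) of the lid: 0 = shut and level, 1.6 = fully open, about upright; starts at 1.1 to 1.45. Blue frame, clear window, 222 mm from hinge to free edge, 206 mm wide, 12 mm thick; a dark blue grip lip 110 mm wide reaches 23 mm beyond the free edge. Stiff hinge (0.5 N m): stays at any angle and must be pushed all the way down, with up to 5 N at its edge.
- lid_hinge (a point): Middle of the lid's underside on its hinge axis, at the back of the chamber 125 mm above the bench. It turns with the lid: its x axis points from the free edge to the hinge, y runs along the hinge to the left, z out of the lid's outer (upper) face.
- lid_lip (a point): Middle of the lip's upper face at the free edge, 232 mm from the hinge axis and 18 mm from the plane of the lid's underside.
- start_key_top (a point): Middle of the top of the green round start key, 30 mm in diameter, 22 mm above the panel near its front right corner, in a grey collar 46 mm across and 12 mm high.
- start_key (a joint): How far the start key is pressed (m), along the panel's normal: 0 = out, 0.006 = right down. Sprung: about 5 N right down; it returns when let go.
- cool_rack: Orange rack 86 x 126 x 26 mm standing beside the incubator; leave it. Origin at the centre of its underside.
- tip_box: Light blue box with a pink cover, 87 x 124 x 72 mm, standing beside the incubator; leave it. Origin at the centre of its underside.
- wash_bottle: White bottle, 62 mm in diameter, 150 mm tall, standing beside the incubator; leave it. Origin at the centre of its underside.
- beaker: Clear plastic beaker, 84 mm in diameter, 110 mm tall, standing beside the incubator; leave it. Origin at the centre of its underside.

How it is judged (in metres and radians):
On the way:
1. the start key is pressed down while the lid is shut and the ring stands at the orange dot (value of joint start_key above 0.004 m and value of joint lid below 0.05 rad and value of joint temp_ring between 2.7 and 2.9 rad), for 0.05 s.
At the end, for the whole second after the job is handed in: The lid is shut (within 0.05 rad), the outer ring's pointer stands at the orange dot (reading 2.80 within 0.10 rad), the inner knob is where it was (its mark within 3 mm, about 10 degrees), and the start key has been pressed at least 4 mm with all that so, and is out again (value of joint lid below 0.05 rad and value of joint temp_ring between 2.7 and 2.9 rad and value of joint start_key below 0.002 m and distance of timer_mark from where it was at the start of the episode below 0.003 m); the robot touches nothing.
It fails at once if the inner timer knob is turned (its mark moves more than 3 mm, about 10 degrees) (distance of timer_mark from where it was at the start of the episode above 0.003 m).
It fails at once if a thing standing beside the incubator is shifted by more than 30 mm (distance of any of cool_rack, tip_box, wash_bottle, beaker from where it was at the start of the episode above 0.03 m).
It also fails if it takes over 64 s, if anything falls off the work surface, if the arm or the gripper's body presses on something with over 40 N, if the wrist force passes 120 N, or if a joint passes its speed limit or range.

ROBOT

A 6-joint arm with a two-finger parallel gripper is mounted at the origin on the work surface. World frame = base frame: x ahead of the robot, y to its left, z up, the work surface at z = 0. Lengths are in mm, angles in rad, forces in N, time in s.
With the tool pointing down it reaches from about 425 to 1125 mm from the base axis. Payload 14.9 kg.
Tool frame: the origin (TCP) lies between the finger pads; the fingertips stand 14 mm ahead of it and the grasp point (between the pads) lies 5 mm behind it; z points along the fingers, x is the direction in which the jaws open and shut, and the axes are right-handed (so a half turn about z gives the same grasp; the last joint's range is limited). The gripper opens to 91 mm and grips with 3 to 60 N. Pads are 32 mm wide; open, the fingers measure 118 mm over their backs; the gripper's body (76 mm by 178 mm) begins 60 mm behind the grasp point.
Start: joints at [1.151, 0.379, 1.734, -0, 1.028, -0.033], TCP at [264.067, 648.295, 207.232] pointing down, gripper open.
Joint ranges: [-2.77, 2.77], [-0.74, 2.19], [0, 2.66], [-1.06, 4.2], [0.31, 2.87], [-3.08, 3.08]. Speed limits (rad/s): [1.89, 1.89, 2.39, 3.14, 3.14, 3.14].

INTERFACE

Orientations are given as [roll, pitch, yaw] about the fixed x, y, z axes, in that order (R = Rz(yaw) Ry(pitch) Rx(roll)).
In Python, from workcell import read_state, camera, job_done gives the robot as it stands.
- The arm moves only by the tool step_arm, never from a script. Its argument "steps" is a list of rows, each a list of 3 entries, a list of its own where there are three numbers: the shift along the world's x, y, z in cm, then the turn, a rotation vector about the world's x, y, z in degrees, then the opening, from 0 (shut) to 1 (fully open). In form: [[[tx, ty, tz], [ax, ay, az], gripper], ...]. A call has 1 to 5 rows; each row shifts and turns the commanded pose from where the row before left it; what a row does not reach is not made up. A row lasts 1/10 s, in which the tool goes at most 50 mm and 8.59 degrees, less where a joint would pass 70% of its speed; a pose out of reach is approached as far as the arm can. A call is refused whole if a number of a shift passes 5 or a number of a turn 8.59, either way. A call with a gripper value outside its range is refused whole. The fingers move at their own pace and stop on an object; "squeeze" is the grip in N (left out, the last holds). Time passes only in rows, so rows that do not move let the fingers close. It gives the time, the measured TCP pose, the force and the opening at its end, in the units of the state.
- read_state(): the state, without advancing time (a new reading comes with each control period).
- camera(name): name is "side" or "top"; returns a dict with "pixels" (384x512x3 uint8, blue, green, red), "K" (3x3 intrinsics, pixels), "R" (3x3) and "t" (3): a world point X has camera coordinates R X + t. Camera axes: x right, y down, z forward; pixel columns grow to the right and rows downward; lengths in mm; the calibration is good to about 2 mm. A picture is of the moment at which its call begins. There is no depth.
- job_done(): hands the job in, once; it reports no verdict.
The state is a dict: "time_s": time; "joints": joint angles; "qvel": joint speeds; "joint_torque": joint torques, N m; "tcp_pos": TCP position; "eef_rot": TCP orientation; "force": force on the tool from outside, world axes, zero at the start; "wrist_torque": the same for the moment, N m; "opening": opening from 0.0 (shut) to 1.0 (fully open).
Only numpy, scipy, OpenCV 4.12 (cv2) and the standard library are available. Lean on these libraries where they do the work, as an engineer would, in place of code of your own. Each camera call takes 0.05 s, during which the arm holds its last target. There are 200 camera calls.

## Working session

There is one attempt and no reset: what is moved stays moved. The work goes in short steps, Python scripts to look and compute and a tool call to move; the robot and the scene stay as the last step left them, time stands still between calls to the robot, and variables do not carry over. Pictures are saved under pics/ and viewed, about 8 in all and at most 12, crops included, and the job is handed in when it is done.

Besides the shell and the picture viewer there is one more tool, called after "Call:" by a JSON object that holds its "op" and its "data", one argument or row to a line. step_arm: Moves the arm, as the interface text tells. Its arguments: {"type":"object","properties":{"steps":{"type":"array"},"squeeze":{"type":"number"}},"required":["steps"]}

```bash
mkdir -p pics; ls; python3 - <<'E'
from workcell import read_state, camera
import cv2,numpy as np,pickle
for n in("top","side"):
    c=camera(n); cv2.imwrite(f"pics/{n}0.png",c["pixels"]); pickle.dump(c,open(f"{n}0.pkl","wb"))
    print(n,c["K"].tolist(),np.round(c["R"],4).tolist(),c["t"])
print(read_state())
E
```

```text
pics
top [[471.21687351712114, 0.0, 252.32172056586677], [0.0, 471.21687351712114, 179.75376197014484], [0.0, 0.0, 1.0]] [[0.0218, -0.9998, 0.0015], [-0.9939, -0.0218, -0.1084], [0.1084, 0.0009, -0.9941]] [  10.24914717  554.37302813 1295.72157286]
side [[453.0809906438058, 0.0, 261.15526906191815], [0.0, 453.0809906438058, 183.89570660333158], [0.0, 0.0, 1.0]] [[0.86, -0.5098, -0.0225], [-0.3288, -0.5198, -0.7885], [0.3902, 0.6855, -0.6146]] [-455.15806611  298.80451695 1080.03153452]
{'time_s': 0.1, 'joints': array([ 1.15071018e+00,  3.79387772e-01,  1.73469570e+00, -2.02959351e-07,
        1.02851119e+00, -3.33105269e-02]), 'qvel': array([ 0.00143901, -0.00075222, -0.0017843 , -0.00050495,  0.00090738,
        0.00012756]), 'joint_torque': array([-7.76832931e-04, -7.65031385e+01, -4.35295165e+01,  6.52254070e-02,
        3.96666478e-02,  1.32996743e-05]), 'tcp_pos': array([263.91098071, 647.96354258, 206.64493302]), 'eef_rot': array([-3.14155946e+00,  1.00146437e-03,  1.18402082e+00]), 'force': array([-0.10972172,  0.01733179,  0.48452591]), 'wrist_torque': array([-0.03705265,  0.04847122,  0.0088115 ]), 'opening': 0.9999332129093812}
```

View pics/top0.png

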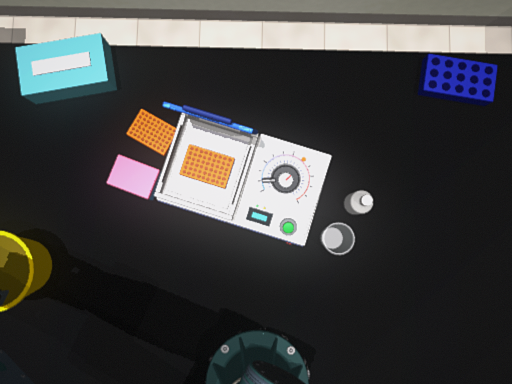

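View pics/side0.png

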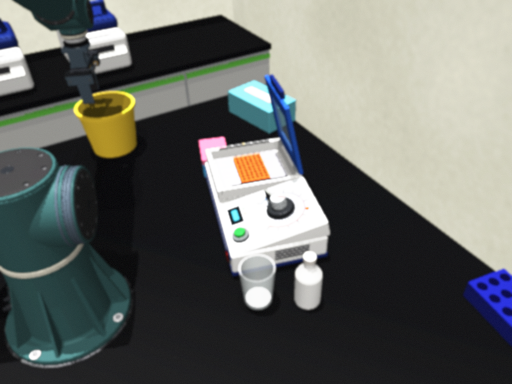

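```bash
python3 - <<'E'
import cv2,numpy as np
a=cv2.imread("pics/top0.png")[95:255,150:350]; b=cv2.imread("pics/side0.png")[70:270,195:345]
A=cv2.resize(a,None,fx=2.25,fy=2.25,interpolation=cv2.INTER_CUBIC);B=cv2.resize(b,None,fx=2.25,fy=2.25,interpolation=cv2.INTER_CUBIC)
o=np.zeros((450,790,3),np.uint8);o[:A.shape[0],:A.shape[1]]=A;o[:B.shape[0],452:452+B.shape[1]]=B
cv2.imwrite("pics/crop0.png",o)
for n in("top","side"):
    im=cv2.imread(f"pics/{n}0.png");h=cv2.cvtColor(im,cv2.COLOR_BGR2HSV)
    for nm,lo,hi in(("green",(50,120,80),(75,255,255)),("orange",(5,120,120),(20,255,255)),("red",(0,120,100),(4,255,255)),("blue",(100,120,50),(120,255,255))):
        m=cv2.inRange(h,np.array(lo),np.array(hi));k,_,s,c=cv2.connectedComponentsWithStats(m)
        print(n,nm,[(np.round(c[i],1).tolist(),s[i].tolist()) for i in range(1,k) if s[i][4]>2 and 150<c[i][0]<350][:9])
E
```

```text
top green [([287.8, 227.2], [283, 222, 11, 11, 92])]
top orange [([151.4, 131.5], [126, 109, 50, 47, 1311]), ([206.6, 166.0], [180, 145, 54, 43, 1494]), ([303.2, 159.0], [302, 158, 4, 3, 10])]
top red [([288.6, 243.4], [287, 243, 4, 2, 5])]
top blue [([207.3, 116.0], [162, 101, 96, 33, 676])]
side green [([226.9, 65.4], [187, 54, 82, 24, 329]), ([153.8, 83.9], [124, 76, 60, 17, 243]), ([239.3, 232.1], [234, 228, 11, 9, 71])]
side orange [([250.8, 168.2], [234, 154, 36, 29, 716])]
side red []
side blue [([284.2, 121.3], [265, 75, 39, 100, 1192]), ([203.6, 171.4], [202, 166, 4, 12, 34]), ([322.8, 255.3], [318, 253, 10, 5, 22]), ([288.8, 262.8], [277, 260, 25, 7, 53]), ([234.3, 273.8], [231, 272, 7, 4, 17])]
```

View pics/crop0.png

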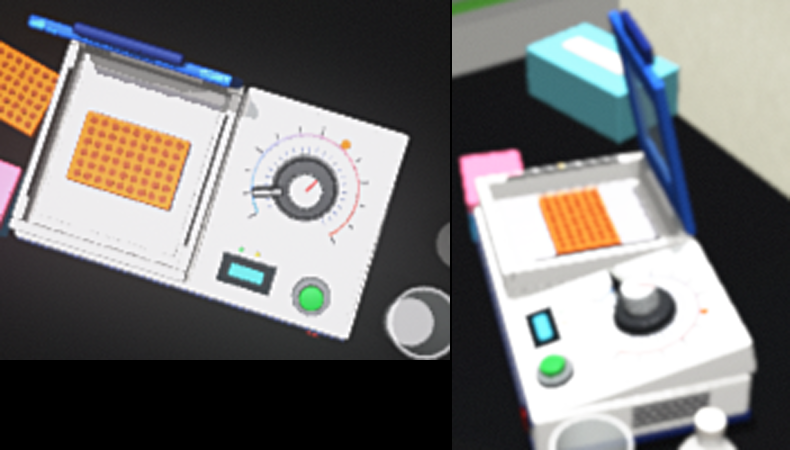

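```bash
cat > h.py <<'E'
import cv2,numpy as np,pickle
C={n:pickle.load(open(f"{n}0.pkl","rb")) for n in("top","side")}
def proj(n,X):
    c=C[n];p=(c["K"]@(c["R"]@np.atleast_2d(X).T+c["t"][:,None]));return (p[:2]/p[2]).T
def tri(a,b):
    P=[C[n]["K"]@np.c_[C[n]["R"],C[n]["t"]] for n in("top","side")]
    X=cv2.triangulatePoints(P[0],P[1],np.array(a,float).reshape(2,1),np.array(b,float).reshape(2,1));return (X[:3]/X[3]).ravel()
def onz(n,uv,z):
    c=C[n];d=c["R"].T@np.linalg.solve(c["K"],[*uv,1]);o=-c["R"].T@c["t"];return o+d*(z-o[2])/d[2]
E
python3 - <<'E'
from h import *
np.set_printoptions(precision=1,suppress=True)
T=lambda x,y:(x/2.25+150,y/2.25+95); S=lambda x,y:((x-452)/2.25+195,y/2.25+70)
for nm,a,b in(("key",(287.8,227.2),(239.3,232.1)),("dot",(303.4,159),S(703,311)),("knobtop",T(306,190),S(640,287)),("wingtip",T(253,191),S(614,275)),("corner BR",T(408,134),S(752,350)),
  ("lip end L",T(80,27),S(626,14)),("lip end R",T(180,60),S(650,55)),("lid free L",T(33,18),S(613,16)),("lid free R",T(232,80),S(668,107))):
    X=tri(a,b);print(nm,X,"reproj err",proj("top",X)[0]-a,proj("side",X)[0]-b)
for nm,u in(("front left",(15,232)),("front mid",(187,280)),("back left",(74,43)),("back mid",(242,95))): print(nm,onz("top",T(*u),125))
E
```

```text
key [423.3 -74.3  98.3] reproj err [ 0.1 -0.2] [-0.3  0. ]
dot [ 602.1 -111.   121.8] reproj err [ 0.  -0.1] [-0.1  0. ]
knobtop [544.9 -64.5 149.7] reproj err [ 0.2 -0.5] [-0.6  0.1]
wingtip [545.5  -4.9 126.1] reproj err [ 0.3 -0.6] [-0.7  0.1]
corner BR [ 616.4 -185.6  113.3] reproj err [-0.1  0.1] [ 0.2 -0. ]
lip end L [672.7 168.3 360. ] reproj err [ 0.2 -0.4] [-0.4  0.1]
lip end R [644.7  72.2 353.6] reproj err [ 0.3 -0.6] [-0.6  0.1]
lid free L [686.2 218.9 334.9] reproj err [-0.1  0.2] [ 0.1 -0. ]
lid free R [635.8  21.8 312.6] reproj err [ 0.5 -0.8] [-0.9  0.2]
front left [490.2 269.8 125. ]
front mid [439.3  69.7 125. ]
back left [714.6 210.1 125. ]
back mid [656.8  10.9 125. ]
```

```bash
cat >> h.py <<'E'
def frame(yaw):
    c,s=np.cos(yaw),np.sin(yaw);return np.array([[c,-s,0],[s,c,0],[0,0,1]])
def dialframe(yaw):
    t=.21;return frame(yaw)@np.array([[np.cos(t),0,-np.sin(t)],[0,1,0],[np.sin(t),0,np.cos(t)]])
def tip(D,d,q,r=62,h=34): k=q-2.356; return d+D@[r*np.cos(k),-r*np.sin(k),h]
E
python3 - <<'E'
from h import *
from scipy.optimize import least_squares
np.set_printoptions(precision=3,suppress=True)
T=lambda x,y:(x/2.25+150,y/2.25+95); S=lambda x,y:((x-452)/2.25+195,y/2.25+70)
def f(p,out=False):
    x,y,z,yaw,q,hx,a,hy=p; D=dialframe(yaw);d=np.array([x,y,z]);F=frame(yaw)
    dot=d+D@[70*np.cos(.444),-70*np.sin(.444),0]; kt=d+D@[0,0,46]; wt=tip(D,d,q)
    # hinge at hx,hy in yaw-frame, lid pts (dist r, lateral l, normal n)
    def L(r,l,n): return F@np.array([hx-r*np.cos(a)+n*np.sin(a),hy+l,125+r*np.sin(a)+n*np.cos(a)])
    obs=[(dot,(303.4,159),S(703,311)),(kt,T(306,190),S(640,287)),(wt,T(253,191),S(614,275)),
     (L(245,55,14),T(78,26),S(624,13)),(L(245,-55,14),T(181,60),S(652,56)),(L(222,103,6),T(32,19),S(613,16)),(L(222,-103,6),T(233,80),S(668,107))]
    r=[]
    for X,u,v in obs:
        r+=list(proj("top",X)[0]-u)+list(proj("side",X)[0]-v)
    if out: return np.array(r).reshape(-1,4),dot,kt,wt,L
    # yaw from front rim, z prior
    return np.r_[r,(z-109)/2,(yaw+.249)/.01]
s=least_squares(f,[550,-66,109,-.25,.8,620,1.2,270],loss="soft_l1")
p=s.x;print(p);r,dot,kt,wt,L=f(p,True);print(r);print("dot",dot,"knobtop",kt,"tip",wt,"lip",L(232,0,18),"hinge",L(0,0,0))
D=dialframe(p[3]);print(D, "key in dial frame",D.T@(np.array([423.3,-74.3,98.3])-p[:3]))
F=frame(p[3]);
for n,v in(("FL",[490.2,269.8,125]),("FM",[439.3,69.7,125]),("dial",p[:3]),("BR",[616.4,-185.6,113.3]),("FLr",[439.3,69.7,125])):print(n,F.T@v)
E
```

```text
[552.009 -67.509 107.274  -0.257   0.491 690.628   1.164 283.956]
[[ 0.486 -0.773  0.875  0.394]
 [ 0.535  0.263 -1.164 -0.254]
 [-0.016 -0.228 -1.753 -2.925]
 [-1.255  0.545 -0.562  1.295]
 [ 1.992 -0.795 -0.488 -0.343]
 [ 0.201 -0.055  0.103  0.982]
 [ 0.534 -1.97  -1.042 -5.987]]
dot [ 604.18  -112.281  120.452] knobtop [542.734 -65.076 152.264] tip [543.204  -3.854 136.78 ] lip [667.286 118.513 345.193] hinge [740.077  99.418 125.   ]
[[ 0.946  0.254 -0.202]
 [-0.248  0.967  0.053]
 [ 0.208  0.     0.978]] key in dial frame [-121.947  -39.229   16.816]
FL [405.695 385.356 125.   ]
FM [407.236 178.89  125.   ]
dial [551.073  74.771 107.274]
BR [643.321 -23.116 113.3  ]
FLr [407.236 178.89  125.   ]
```

Call:
{"op": "step_arm", "data": {
  "steps": [
    [[0, 0, 4.6], [0, 0, 0], 0],
    [[0, 0, 4.6], [0, 0, 0], 0],
    [[0, 0, 4.6], [0, 0, 0], 0],
    [[0, 0, 4.6], [0, 0, 0], 0],
    [[0, 0, 4.2], [0, 0, 0], 0]
  ],
  "squeeze": 10
}}

```text
time_s: 0.6
tcp_pos: [264.0, 648.0, 435.4]
eef_rot: [3.142, -0.0, 1.184]
force: [0.1, 0.4, -1.1]
opening: 0.594
```

Call:
{"op": "step_arm", "data": {
  "steps": [
    [[2.9, -3.4, 0], [0, 0, 0], 0],
    [[2.9, -3.4, 0], [0, 0, 0], 0],
    [[2.9, -3.4, 0], [0, 0, 0], 0],
    [[2.9, -3.4, 0], [0, 0, 0], 0],
    [[2.9, -3.4, 0], [0, 0, 0], 0]
  ]
}}

```text
time_s: 1.1
tcp_pos: [409.8, 476.7, 433.0]
eef_rot: [-3.141, 0.0, 1.184]
force: [0.8, 0.4, -0.4]
opening: 0.159
```

Call:
{"op": "step_arm", "data": {
  "steps": [
    [[2.9, -3.4, 0], [0, 0, 0], 0],
    [[2.9, -3.4, 0], [0, 0, 0], 0],
    [[2.9, -3.4, 0], [0, 0, 0], 0],
    [[2.9, -3.4, 0], [0, 0, 0], 0],
    [[2.9, -3.4, 0], [0, 0, 0], 0]
  ]
}}

```text
time_s: 1.6
tcp_pos: [554.9, 306.6, 433.0]
eef_rot: [-3.141, 0.0, 1.184]
force: [0.1, 1.0, 1.1]
opening: 0.006
```

Call:
{"op": "step_arm", "data": {
  "steps": [
    [[2.9, -3.4, 0], [0, 0, 0], 0],
    [[2.9, -3.4, 0], [0, 0, 0], 0],
    [[2.9, -3.4, 0], [0, 0, 0], 0],
    [[2.9, -3.4, 0], [0, 0, 0], 0],
    [[2.9, -3.4, 0], [0, 0, 0], 0]
  ]
}}

```text
time_s: 2.1
tcp_pos: [699.9, 136.6, 432.9]
eef_rot: [-3.141, 0.0, 1.184]
force: [1.6, -0.2, 0.1]
opening: 0.004
```

Call:
{"op": "step_arm", "data": {
  "steps": [
    [[3.0, -3.6, 0], [0, 0, 0], 0],
    [[0, 0, 0], [0, 0, 0], 0]
  ]
}}

```text
time_s: 2.3
tcp_pos: [731.2, 98.2, 431.8]
eef_rot: [-3.141, 0.001, 1.181]
force: [-0.1, 1.0, -0.5]
opening: 0.006
```

```bash
python3 - <<'E'
from workcell import camera
import cv2,numpy as np
a=camera("side")["pixels"][0:250,180:380]; b=camera("top")["pixels"][70:260,140:350]
A=cv2.resize(a,None,fx=2,fy=2,interpolation=cv2.INTER_CUBIC);B=cv2.resize(b,None,fx=1.9,fy=1.9,interpolation=cv2.INTER_CUBIC)
o=np.zeros((500,800,3),np.uint8);o[:,:400]=A;o[:B.shape[0],400:400+B.shape[1]]=B
cv2.imwrite("pics/c1.png",o)
E
```

```text
(no output)
```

View pics/c1.png

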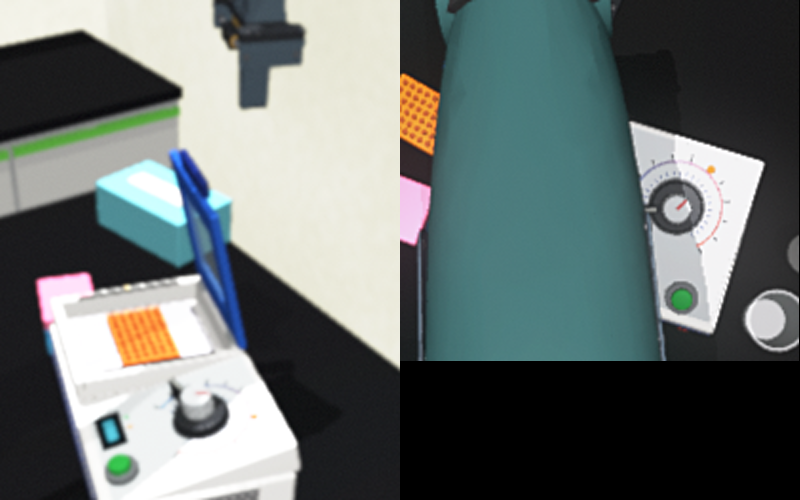

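Call:
{"op": "step_arm", "data": {
  "steps": [
    [[0, 0, -3.4], [0, 0, 0], 0],
    [[0, 0, -3.4], [0, 0, 0], 0],
    [[0, 0, -3.4], [0, 0, 0], 0],
    [[-1.2, 0.3, 0], [0, 0, 0], 0],
    [[-1.2, 0.3, 0], [0, 0, 0], 0]
  ]
}}

```text
time_s: 2.9
tcp_pos: [703.7, 109.4, 331.7]
eef_rot: [-3.141, 0.0, 1.185]
force: [0.8, 0.0, 0.3]
opening: 0.005
```

Call:
{"op": "step_arm", "data": {
  "steps": [
    [[-1.0, 0.26, 0], [0, 0, 0], 0],
    [[-1.0, 0.26, 0], [0, 0, 0], 0],
    [[-1.0, 0.26, 0], [0, 0, 0], 0]
  ]
}}

```text
time_s: 3.2
tcp_pos: [674.7, 116.6, 332.8]
eef_rot: [3.139, -0.001, 1.184]
force: [2.9, 1.2, -2.2]
opening: 0.008
```

Call:
{"op": "step_arm", "data": {
  "steps": [
    [[-2.53, 0.67, -0.57], [0, 0, 0], 0],
    [[-2.5, 0.66, -0.94], [0, 0, 0], 0],
    [[-2.18, 0.57, -1.19], [0, 0, 0], 0],
    [[-2.16, 0.57, -1.6], [0, 0, 0], 0],
    [[-1.79, 0.47, -1.74], [0, 0, 0], 0]
  ]
}}

```text
time_s: 3.7
tcp_pos: [562.6, 145.9, 271.5]
eef_rot: [3.14, -0.001, 1.184]
force: [2.2, 1.3, 0.3]
opening: 0.006
```

Call:
{"op": "step_arm", "data": {
  "steps": [
    [[-1.67, 0.44, -2.13], [0, 0, 0], 0],
    [[-1.35, 0.36, -2.35], [0, 0, 0], 0],
    [[-1.03, 0.27, -2.53], [0, 0, 0], 0],
    [[-0.65, 0.17, -2.0], [0, 0, 0], 0],
    [[0, 0, 0], [0, 0, 0], 0]
  ]
}}

```text
time_s: 4.2
tcp_pos: [514.3, 157.8, 179.1]
eef_rot: [-3.139, 0.002, 1.184]
force: [0.9, 0.1, 0.1]
opening: 0.005
```

Call:
{"op": "step_arm", "data": {
  "steps": [
    [[-0.3, 0.1, -1.3], [0, 0, 0], 0],
    [[0, 0, -1.0], [0, 0, 0], 0],
    [[0, 0, -0.5], [0, 0, 0], 0],
    [[0, 0, -0.3], [0, 0, 0], 0],
    [[0, 0, 0], [0, 0, 0], 0]
  ]
}}

```text
time_s: 4.7
tcp_pos: [513.6, 158.8, 149.5]
eef_rot: [-3.141, 0.0, 1.184]
force: [0.1, 0.0, -0.2]
opening: 0.005
```

```bash
python3 - <<'E'
from workcell import camera
import cv2
cv2.imwrite("pics/c2.png",cv2.resize(camera("side")["pixels"][40:290,180:360],None,fx=2.3,fy=2.3,interpolation=cv2.INTER_CUBIC))
E
```

```text
(no output)
```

View pics/c2.png

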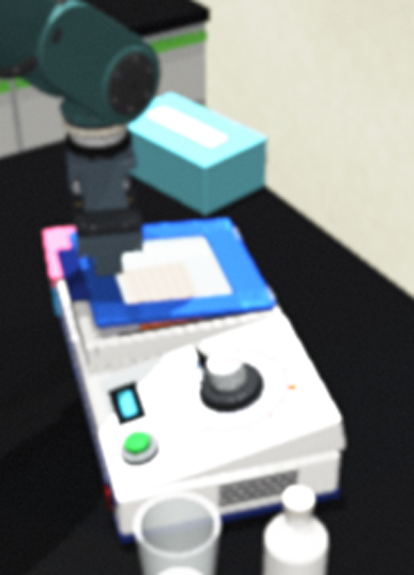

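```bash
python3 - <<'E'
from h import *
F=frame(-.257)
print(proj("side",[513.6,158.8,135.5])*1, F.T@[513.6,158.8,135.5])
q=lambda X:(proj("side",X)-[180,40])*2.3
for a in(0,.1,.2,.3):
    L=lambda r,l,n:F@np.array([635-r*np.cos(a)+n*np.sin(a),282+l,125+r*np.sin(a)+n*np.cos(a)])
    print(a,q(np.array([L(222,103,12),L(222,-103,12),L(0,-103,12),L(0,103,12)])).round().tolist())
E
```

```text
[[227.34424776 163.27782141]] [456.36794794 284.13147678 135.5       ]
0 [[60.0, 246.0], [92.0, 339.0], [272.0, 304.0], [221.0, 219.0]]
0.1 [[60.0, 232.0], [93.0, 323.0], [273.0, 304.0], [222.0, 218.0]]
0.2 [[62.0, 217.0], [95.0, 308.0], [274.0, 304.0], [223.0, 218.0]]
0.3 [[65.0, 202.0], [99.0, 291.0], [275.0, 304.0], [223.0, 218.0]]
```

Call:
{"op": "step_arm", "data": {
  "steps": [
    [[0, 0, -0.4], [0, 0, 0], 0],
    [[0, 0, -0.4], [0, 0, 0], 0],
    [[0, 0, 0], [0, 0, 0], 0]
  ]
}}

```text
time_s: 5.05
tcp_pos: [513.3, 158.8, 141.2]
eef_rot: [-3.141, 0.0, 1.184]
force: [-0.0, -0.6, -0.2]
opening: 0.002
```

```bash
python3 - <<'E'
from workcell import camera,read_state
import cv2
s=read_state();print(s["force"],s["wrist_torque"],s["tcp_pos"])
cv2.imwrite("pics/c3.png",cv2.resize(camera("side")["pixels"][120:240,190:320],None,fx=5,fy=5,interpolation=cv2.INTER_CUBIC))
E
```

```text
[-0.00564707 -0.5679089  -0.1738934 ] [-0.0046953  -0.00938799 -0.07825991] [513.29409473 158.83264305 141.23789256]
```

View pics/c3.png

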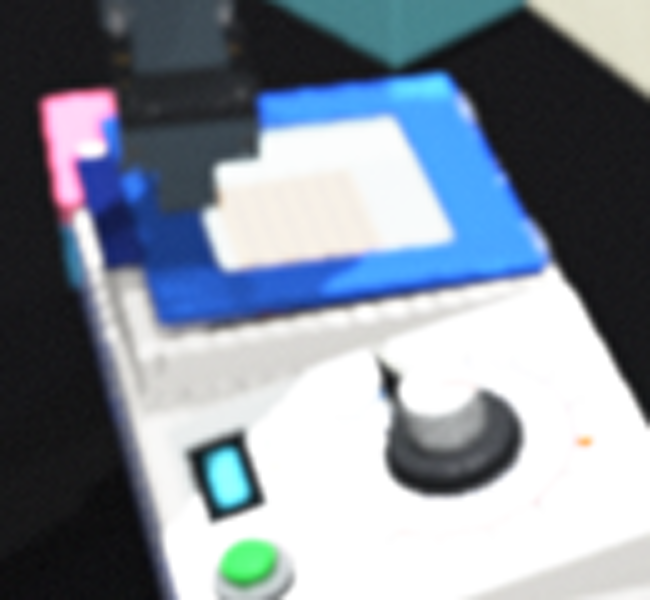

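Call:
{"op": "step_arm", "data": {
  "steps": [
    [[0, 0, -0.3], [0, 0, 0], 0],
    [[0, 0, -0.3], [0, 0, 0], 0],
    [[0, 0, 0], [0, 0, 0], 0]
  ]
}}

```text
time_s: 5.4
tcp_pos: [513.3, 158.8, 135.3]
eef_rot: [-3.141, 0.0, 1.184]
force: [-0.3, 0.2, 0.3]
opening: 0.007
```

```bash
python3 - <<'E'
from h import *
from workcell import camera
import cv2
im=camera("side")["pixels"]
big=cv2.resize(im[110:240,180:320],None,fx=5,fy=5,interpolation=cv2.INTER_CUBIC)
F=frame(-.257)
def pt(X,c): 
    u=(proj("side",X)[0]-[180,110])*5; cv2.circle(big,tuple(int(v) for v in u),3,c,-1)
for dx in(-16,16):
  for dy in(-13,13): pt(np.array([513.3,158.8,121.3])+F@[dx,dy,0],(0,255,255))
for l in(-103,-50,0,50,103):
    pt(F@[635-222,282+l,137],(0,0,255)); pt(F@[635,282+l,137],(0,0,255)); pt(F@[406,282+l,125],(0,255,0))
cv2.imwrite("pics/c4.png",big)
E
```

```text
(no output)
```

View pics/c4.png

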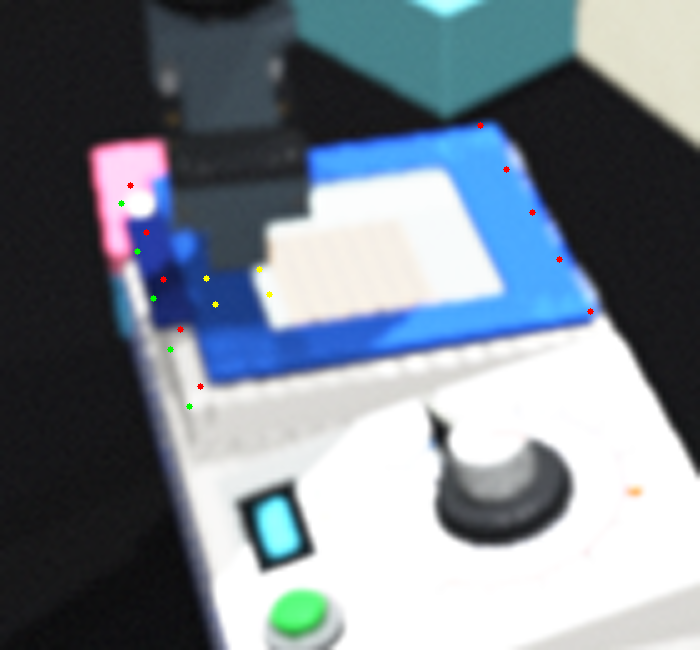

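```bash
python3 - <<'E'
from h import *
F=frame(-.257)
for dx in(-16,16):
  for dy in(-13,13): print(dx,dy,((proj("side",np.array([731.2,98.2,417.8])+F@[dx,dy,0])-[180,0])*2).round())
for z in(121.3,127,132,137,142): print(z,((proj("side",np.array([513.3,158.8,z])+F@[-16,-13,0])-[180,110])*5).round(),((proj("side",np.array([513.3,158.8,z])+F@[16,-13,0])-[180,110])*5).round())
E
```

```text
-16 -13 [[242. 125.]]
-16 13 [[235. 117.]]
16 -13 [[266. 122.]]
16 13 [[258. 114.]]
121.3 [[216. 304.]] [[270. 294.]]
127 [[215. 296.]] [[269. 286.]]
132 [[214. 289.]] [[269. 279.]]
137 [[214. 282.]] [[268. 272.]]
142 [[213. 275.]] [[268. 265.]]
```

Call:
{"op": "step_arm", "data": {
  "steps": [
    [[0, 0, -0.3], [0, 0, 0], 0],
    [[0, 0, -0.3], [0, 0, 0], 0],
    [[0, 0, 0], [0, 0, 0], 0]
  ]
}}

```text
time_s: 5.75
tcp_pos: [513.6, 159.0, 130.9]
eef_rot: [-3.141, 0.0, 1.184]
force: [-10.6, -2.8, 26.0]
opening: 0.003
```

Call:
{"op": "step_arm", "data": {
  "steps": [
    [[0, 0, -0.2], [0, 0, 0], 0],
    [[0, 0, -0.2], [0, 0, 0], 0],
    [[0, 0, 0], [0, 0, 0], 0]
  ]
}}

```text
time_s: 6.05
tcp_pos: [513.8, 159.1, 130.3]
eef_rot: [-3.14, 0.001, 1.184]
force: [-39.0, -10.9, 91.1]
opening: 0.005
```

Call:
{"op": "step_arm", "data": {
  "steps": [
    [[0, 0, 0.6], [0, 0, 0], 0],
    [[0, 0, 3], [0, 0, 0], 0],
    [[0, 0, 4], [0, 0, 0], 0],
    [[0, 0, 4.5], [0, 0, 0], 0],
    [[0, 0, 0], [0, 0, 0], 0]
  ]
}}

```text
time_s: 6.55
tcp_pos: [516.2, 159.6, 252.3]
eef_rot: [3.135, -0.005, 1.184]
force: [0.5, -0.2, -0.7]
opening: 0.007
```

Call:
{"op": "step_arm", "data": {
  "steps": [
    [[0.23, -2.2, 0], [0, 0, -8.2], 0.5],
    [[0.23, -2.2, 0], [0, 0, -8.2], 0.5],
    [[0.23, -2.2, 0], [0, 0, -8.2], 0.5],
    [[0.23, -2.2, 0], [0, 0, -8.2], 0.5],
    [[0.23, -2.2, 0], [0, 0, -8.2], 0.5]
  ]
}}

```text
time_s: 7.05
tcp_pos: [524.8, 48.0, 246.0]
eef_rot: [-3.141, 0.0, 0.463]
force: [0.9, -0.2, 0.2]
opening: 0.408
```

Call:
{"op": "step_arm", "data": {
  "steps": [
    [[0.23, -2.2, 0], [0, 0, -8.2], 0.5],
    [[0.23, -2.2, 0], [0, 0, -8.2], 0.5],
    [[0.23, -2.3, 0], [0, 0, -8.2], 0.5],
    [[0, 0, -3.3], [-1.53, -5.82, 0], 0.5],
    [[0, 0, -3.3], [-1.53, -5.82, 0], 0.5]
  ]
}}

```text
time_s: 7.55
tcp_pos: [532.8, -18.9, 180.3]
eef_rot: [3.079, -0.207, 0.044]
force: [1.6, -0.9, -1.4]
opening: 0.497
```

Call:
{"op": "step_arm", "data": {
  "steps": [
    [[0, 0, 0], [0, 0, 0], 0.5]
  ]
}}

```text
time_s: 7.65
tcp_pos: [527.3, -17.8, 176.0]
eef_rot: [3.08, -0.195, 0.045]
force: [-0.5, 0.5, -0.1]
opening: 0.497
```

```bash
python3 - <<'E'
from h import *
from workcell import camera,read_state
import cv2
s=read_state();print(s["tcp_pos"],s["eef_rot"],s["opening"],s["force"])
a=camera("side")["pixels"][100:250,190:340]; b=camera("top")["pixels"][120:260,150:320]
A=cv2.resize(a,None,fx=3,fy=3,interpolation=cv2.INTER_CUBIC);B=cv2.resize(b,None,fx=2,fy=2,interpolation=cv2.INTER_CUBIC)
from scipy.spatial.transform import Rotation as Ro
R=Ro.from_euler("xyz",s["eef_rot"]).as_matrix()
for i,x in enumerate((-60,-23,23,60)):
    for y in(-16,16):
        u=(proj("side",s["tcp_pos"]+R@[x,y,14])[0]-[190,100])*3;cv2.circle(A,tuple(int(v) for v in u),2,(0,255,255),-1)
u=(proj("side",s["tcp_pos"])[0]-[190,100])*3;cv2.circle(A,tuple(int(v) for v in u),2,(255,0,255),-1)
o=np.zeros((450,800,3),np.uint8);o[:,:450]=A;o[:B.shape[0],455:455+B.shape[1]]=B
cv2.imwrite("pics/c5.png",o)
E
```

```text
[527.34990223 -17.76167353 176.02402302] [ 3.07984262 -0.19491782  0.04549193] 0.4966889614777393 [-0.54478166  0.47702281 -0.14660606]
```

View pics/c5.png

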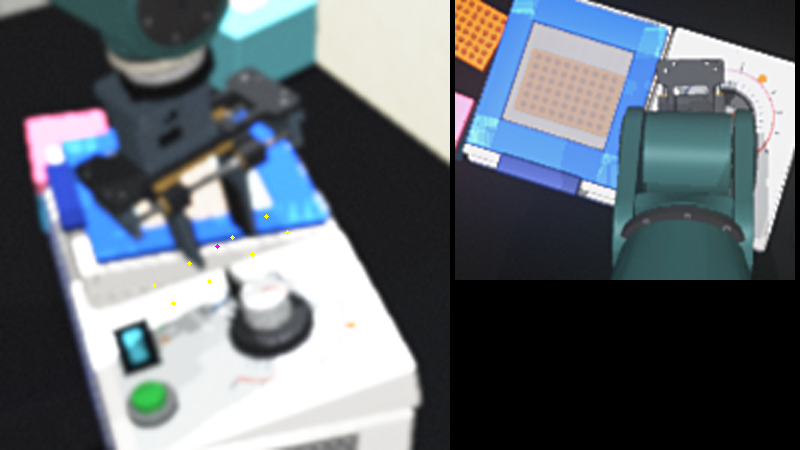

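```bash
python3 - <<'E'
from h import *
D=dialframe(-.257)
for z in (107.3,110):
  d=np.array([552,-67.5,z])
  for q in(.4,.5,.6,.7): print(z,q,proj("top",tip(D,d,q))[0].round(1),proj("top",tip(D,d,q,r=26))[0].round(1),"knob",proj("top",d+D@[0,0,46])[0].round(1),"side tip",proj("side",tip(D,d,q))[0].round(1))
im=cv2.imread("pics/top0.png"); np.set_printoptions(linewidth=250)
print(cv2.cvtColor(im,cv2.COLOR_BGR2GRAY)[172:188,256:294])
E
```

```text
107.3 0.4 [262.6 181.8] [276.4 180.3] knob [286.5 179.7] side tip [263.6 190.4]
107.3 0.5 [262.4 179.4] [276.4 179.3] knob [286.5 179.7] side tip [265.4 189.2]
107.3 0.6 [262.5 177.1] [276.4 178.3] knob [286.5 179.7] side tip [267.4 188.1]
107.3 0.7 [262.9 174.7] [276.5 177.3] knob [286.5 179.7] side tip [269.4 187.1]
110 0.4 [262.6 181.7] [276.5 180.2] knob [286.6 179.6] side tip [263.6 189.6]
110 0.5 [262.4 179.3] [276.4 179.2] knob [286.6 179.6] side tip [265.4 188.4]
110 0.6 [262.5 176.9] [276.5 178.2] knob [286.6 179.6] side tip [267.4 187.3]
110 0.7 [262.9 174.6] [276.6 177.2] knob [286.6 179.6] side tip [269.4 186.3]
[[239 238 239 239 240 237 220 229 239 239 239 237 228 240 242 227 141  88  82 113 124 122 121 116 104 110 130 132 137 161 129 142 147 112 117 119 119 121]
 [238 238 238 239 240 234 211 233 240 238 238 232 194 201 224 172 118  82  92 121 121 120 116 102  89 116 165 193 228 239 232 221 183 119 118 114 117 118]
 [238 238 238 238 238 228 209 238 240 239 239 238 229 233 234 145 100  77 108 121 121 116 106 116 161 190 236 238 242 243 242 243 239 218 150 105 113 117]
 [2
[... 1312 characters left out ...]
11 115 115 105 107 175 246 244 240 238 238 238 238 239 239 241 246 236 124 108]
 [238 238 238 239 240 237 215 229 244 243 242 242 237 238 246 227 126  75  91 116 115 110 105 139 193 246 244 240 239 239 239 239 241 245 238 155 110 111]
 [238 238 238 238 239 235 202 201 240 241 239 239 240 240 243 239 144  87  79 112 117 114 107 102 123 202 246 245 243 242 242 244 246 237 171 107 108 113]
 [238 238 239 238 239 238 226 199 234 241 239 239 234 210 218 242 223 132  81  91 119 115 111 102 102 124 168 214 240 240 240 235 204 159 113 107 112 113]
 [238 238 238 239 238 240 235 198 215 239 239 238 237 228 232 242 241 184 116  78  91 115 115 111 105 102 111 148 148 155 177 141 117 109 107 111 112 110]]
```

Call:
{"op": "step_arm", "data": {
  "steps": [
    [[0.8, 0, 0.17], [0, 0, 0], 0.27],
    [[0, 0, 0], [0, 0, 0], 0.27],
    [[0.24, -0.06, -1.17], [0, 0, 0], 0.27],
    [[0.24, -0.06, -1.17], [0, 0, 0], 0.27],
    [[0, 0, 0], [0, 0, 0], 0.27]
  ]
}}

```text
time_s: 8.25
tcp_pos: [543.8, -19.3, 156.9]
eef_rot: [3.08, -0.198, 0.045]
force: [-0.2, -0.5, -0.2]
opening: 0.271
```

```bash
cat >> h.py <<'E'
from scipy.spatial.transform import Rotation as Ro
D0=dialframe(-.257);d0=np.array([552,-67.5,109])
def st():
    from workcell import read_state
    s=read_state();R=Ro.from_euler("xyz",s["eef_rot"]).as_matrix();p=D0.T@(s["tcp_pos"]-d0)
    print("t",s["time_s"],"dialframe",p.round(1),"r",np.hypot(p[0],p[1]).round(1),"q of tcp",(np.arctan2(-p[1],p[0])+2.356).round(3),"jaw q",(np.arctan2(*(-(D0.T@R[:,0])[[1,0]]))+2.356-np.pi/2).round(3),"tool z",(D0.T@R[:,2]).round(3),"F",(D0.T@s["force"]).round(1),"open",round(s["opening"],3),"j6",s["joints"][5].round(2))
E
python3 -c "from h import *;st()"
```

```text
t 8.25 dialframe [-9.7 44.5 51.1] r 45.6 q of tcp 0.57 jaw q -2.06 tool z [-0.003 -0.001 -1.   ] F [-0.1 -0.5 -0.2] open 0.271 j6 -0.04
```

```bash
sed -i 's/(np.arctan2(\*(-(D0.T@R\[:,0\])\[\[1,0\]\]))+2.356-np.pi\/2)/((lambda v:np.arctan2(-v[1],v[0]))(D0.T@R[:,0])+2.356-np.pi\/2)/' h.py; python3 -c "from h import *;st()"
```

```text
t 8.25 dialframe [-9.7 44.5 51.1] r 45.6 q of tcp 0.57 jaw q 0.489 tool z [-0.003 -0.001 -1.   ] F [-0.1 -0.5 -0.2] open 0.271 j6 -0.04
```

Call:
{"op": "step_arm", "data": {
  "steps": [
    [[-0.38, 0.1, -0.08], [0, 0, 0], 0.27],
    [[0.15, -0.04, -0.74], [0, 0, 0], 0.27],
    [[0.15, -0.04, -0.74], [0, 0, 0], 0.27],
    [[0, 0, 0], [0, 0, 0], 0.27]
  ]
}}

```text
time_s: 8.65
tcp_pos: [543.5, -19.1, 142.4]
eef_rot: [3.08, -0.199, 0.045]
force: [0.3, 0.5, -0.0]
opening: 0.268
```

```bash
python3 - <<'E'
from h import *;st()
from workcell import camera
a=camera("side")["pixels"][140:250,210:330]; b=camera("top")["pixels"][130:230,220:340]
A=cv2.resize(a,None,fx=4.5,fy=4.5,interpolation=cv2.INTER_CUBIC);B=cv2.resize(b,None,fx=2.5,fy=2.5,interpolation=cv2.INTER_CUBIC)
o=np.zeros((495,800,3),np.uint8);o[:,:540]=A;o[:250,545:800]=B[:,:255];cv2.imwrite("pics/c6.png",o)
E
```

```text
t 8.65 dialframe [-13.1  44.6  36.9] r 46.5 q of tcp 0.499 jaw q 0.489 tool z [-0.001 -0.    -1.   ] F [ 0.2  0.6 -0. ] open 0.268 j6 -0.04
```

View pics/c6.png

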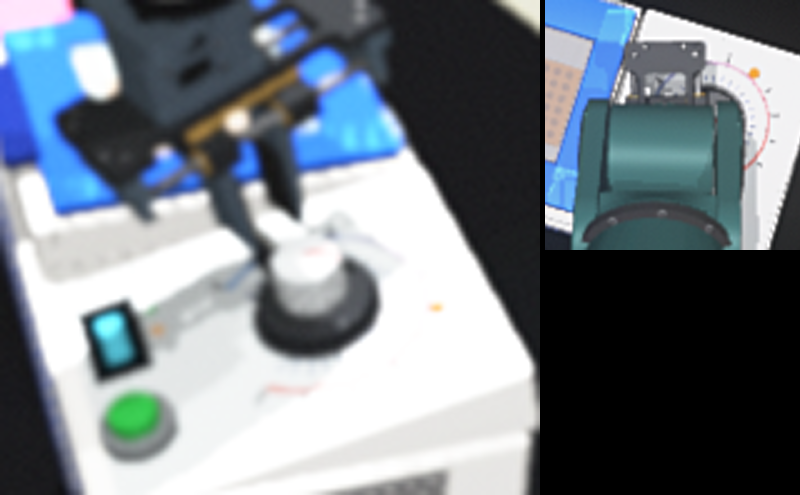

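Call:
{"op": "step_arm", "data": {
  "steps": [
    [[0.08, -0.02, -0.39], [0, 0, 0], 0.27],
    [[0, 0, 0], [0, 0, 0], 0.27]
  ]
}}

```text
time_s: 8.95
tcp_pos: [544.6, -19.3, 139.3]
eef_rot: [3.079, -0.201, 0.045]
force: [0.0, -0.1, -0.0]
opening: 0.271
```

Call:
{"op": "step_arm", "data": {
  "steps": [
    [[0.08, -0.02, -0.39], [0, 0, 0], 0.27],
    [[0, 0, 0], [0, 0, 0], 0.27]
  ]
}}

```text
time_s: 9.15
tcp_pos: [545.3, -19.5, 135.2]
eef_rot: [3.079, -0.2, 0.045]
force: [-0.1, 0.3, 0.7]
opening: 0.273
```

Call:
{"op": "step_arm", "data": {
  "steps": [
    [[0.05, -0.01, -0.25], [0, 0, 0], 0.27],
    [[0, 0, 0], [0, 0, 0], 0.27]
  ]
}}

```text
time_s: 9.35
tcp_pos: [545.9, -19.6, 132.9]
eef_rot: [3.079, -0.2, 0.045]
force: [-0.3, 0.6, 0.2]
opening: 0.271
```

Call:
{"op": "step_arm", "data": {
  "steps": [
    [[0.04, -0.01, -0.2], [0, 0, 0], 0.27],
    [[0, 0, 0], [0, 0, 0], 0.27]
  ]
}}

```text
time_s: 9.55
tcp_pos: [546.3, -19.7, 130.9]
eef_rot: [3.079, -0.201, 0.045]
force: [-0.5, 1.1, 0.0]
opening: 0.273
```

Call:
{"op": "step_arm", "data": {
  "steps": [
    [[0, 0, 0], [0, 0, 0], 0.05],
    [[0, 0, 0], [0, 0, 0], 0.05],
    [[0, 0, 0], [0, 0, 0], 0.05],
    [[0, 0, 0], [0, 0, 0], 0.05]
  ],
  "squeeze": 8
}}

```text
time_s: 9.95
tcp_pos: [546.2, -19.6, 131.1]
eef_rot: [3.08, -0.2, 0.045]
force: [-1.4, 0.8, 0.7]
opening: 0.108
```

```bash
python3 -c "from h import *;st()"
```

```text
t 9.95 dialframe [-12.8  44.8  25.3] r 46.6 q of tcp 0.507 jaw q 0.489 tool z [-0. -0. -1.] F [-1.4  0.5  1. ] open 0.108 j6 -0.04
```

```bash
python3 - <<'E'
from h import *
n=D0[:,2]; N=18; qs=np.linspace(.507,2.80,N+1)
P=np.array([tip(D0,d0,q,46.6,25.3) for q in qs]);dP=np.diff(P,axis=0)/10
rv=-np.degrees(2.311/N)*n
print("rv",rv.round(2)); print([[*map(float,x)] for x in dP.round(2)])
E
```

```text
rv [ 1.48 -0.39 -7.19]
[[0.58, -0.02, 0.12], [0.57, -0.1, 0.12], [0.55, -0.17, 0.12], [0.53, -0.24, 0.12], [0.49, -0.31, 0.12], [0.45, -0.37, 0.11], [0.4, -0.43, 0.11], [0.34, -0.47, 0.1], [0.28, -0.52, 0.09], [0.21, -0.55, 0.07], [0.14, -0.57, 0.06], [0.07, -0.59, 0.05], [-0.0, -0.59, 0.03], [-0.08, -0.59, 0.02], [-0.15, -0.57, 0.0], [-0.22, -0.55, -0.02], [-0.29, -0.52, -0.03], [-0.35, -0.48, -0.05]]
```

Call:
{"op": "step_arm", "data": {
  "steps": [
    [[0.58, -0.02, 0.12], [1.48, -0.39, -7.19], 0.05],
    [[0.57, -0.1, 0.12], [1.48, -0.39, -7.19], 0.05],
    [[0.55, -0.17, 0.12], [1.48, -0.39, -7.19], 0.05],
    [[0, 0, 0], [0, 0, 0], 0.05]
  ]
}}

```text
time_s: 10.35
tcp_pos: [563.2, -22.5, 134.6]
eef_rot: [-3.122, -0.208, -0.353]
force: [-3.7, 2.1, 1.9]
opening: 0.109
```

```bash
python3 -c "from h import *;st()"
```

```text
t 10.35 dialframe [ 4.8 46.3 25.2] r 46.6 q of tcp 0.888 jaw q 0.879 tool z [-0.001 -0.    -1.   ] F [-3.6  1.1  2.7] open 0.109 j6 0.35
```

Call:
{"op": "step_arm", "data": {
  "steps": [
    [[0.53, -0.24, 0.12], [1.48, -0.39, -7.19], 0.05],
    [[0.49, -0.31, 0.12], [1.48, -0.39, -7.19], 0.05],
    [[0.45, -0.37, 0.11], [1.48, -0.39, -7.19], 0.05],
    [[0.4, -0.43, 0.11], [1.48, -0.39, -7.19], 0.05],
    [[0.34, -0.47, 0.1], [1.48, -0.39, -7.19], 0.05]
  ]
}}

```text
time_s: 10.85
tcp_pos: [583.8, -40.5, 139.5]
eef_rot: [-3.003, -0.153, -1.003]
force: [-11.9, 4.7, 2.9]
opening: 0.124
```

Call:
{"op": "step_arm", "data": {
  "steps": [
    [[0.28, -0.52, 0.09], [1.48, -0.39, -7.19], 0.05],
    [[0.21, -0.55, 0.07], [1.48, -0.39, -7.19], 0.05],
    [[0.14, -0.57, 0.06], [1.48, -0.39, -7.19], 0.05],
    [[0.07, -0.59, 0.05], [1.48, -0.39, -7.19], 0.05],
    [[0, 0, 0], [0, 0, 0], 0.05]
  ]
}}

```text
time_s: 11.35
tcp_pos: [590.2, -63.0, 141.7]
eef_rot: [-2.947, -0.065, -1.512]
force: [-9.7, 2.9, 1.0]
opening: 0.134
```

```bash
python3 -c "from h import *;st()"
```

```text
t 11.35 dialframe [41.8 14.1 24.6] r 44.1 q of tcp 2.031 jaw q 2.034 tool z [-0.005 -0.001 -1.   ] F [-9.7  0.3  3.1] open 0.134 j6 1.41
```

Call:
{"op": "step_arm", "data": {
  "steps": [
    [[0, 0, 0], [0, 0, 0], 0.3],
    [[0, 0, 0], [0, 0, 0], 0.3],
    [[0, 0, 0], [0, 0, 0], 0.3]
  ]
}}

```text
time_s: 11.65
tcp_pos: [592.8, -63.2, 143.3]
eef_rot: [-2.942, -0.068, -1.507]
force: [-1.0, 0.3, -0.1]
opening: 0.3
```

```bash
python3 - <<'E'
from h import *;st()
from workcell import camera
a=camera("side")["pixels"][140:250,210:330]; b=camera("top")["pixels"][130:240,240:340]
A=cv2.resize(a,None,fx=3.9,fy=3.9,interpolation=cv2.INTER_CUBIC);B=cv2.resize(b,None,fx=3.3,fy=3.3,interpolation=cv2.INTER_CUBIC)
o=np.zeros((430,800,3),np.uint8);o[:429,:468]=A;o[:363,470:800]=B;cv2.imwrite("pics/c7.png",o)
E
```

```text
t 11.65 dialframe [44.7 14.6 25.5] r 47.0 q of tcp 2.041 jaw q 2.028 tool z [ 0.001 -0.    -1.   ] F [-1.   0.1  0.1] open 0.3 j6 1.4
```

View pics/c7.png

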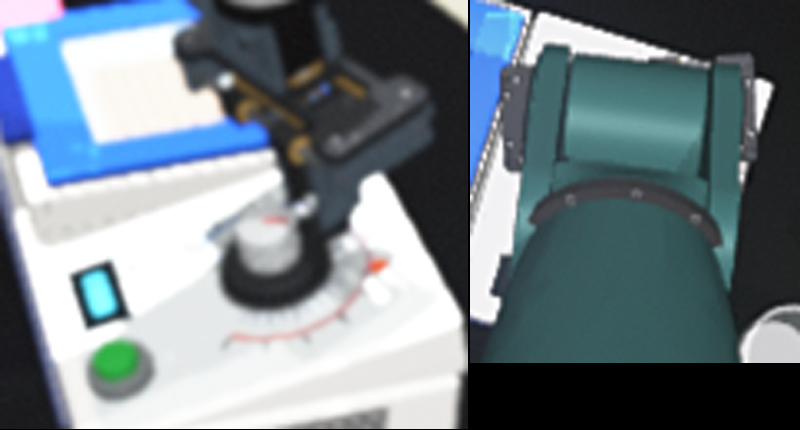

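Call:
{"op": "step_arm", "data": {
  "steps": [
    [[0, 0, 0], [0, 0, 0], 0.06],
    [[0, 0, 0], [0, 0, 0], 0.06],
    [[0, 0, 0], [0, 0, 0], 0.06],
    [[0, 0, 0], [0, 0, 0], 0.06]
  ],
  "squeeze": 5
}}

```text
time_s: 12.15
tcp_pos: [592.5, -63.0, 143.0]
eef_rot: [-2.943, -0.067, -1.507]
force: [-0.2, 2.4, 0.3]
opening: 0.137
```

```bash
python3 -c "from h import *;st()"
```

```text
t 12.15 dialframe [44.3 14.7 25.4] r 46.6 q of tcp 2.036 jaw q 2.029 tool z [-0. -0. -1.] F [-0.7  2.3  0.5] open 0.137 j6 1.4
```

Call:
{"op": "step_arm", "data": {
  "steps": [
    [[0, 0, 0], [0.81, -0.21, -3.91], 0.06],
    [[0, 0, 0], [0, 0, 0], 0.06],
    [[0, 0, 0], [0, 0, 0], 0.06]
  ]
}}

```text
time_s: 12.45
tcp_pos: [592.3, -63.0, 143.0]
eef_rot: [-2.939, -0.054, -1.574]
force: [-2.0, 2.8, 0.7]
opening: 0.121
```

```bash
python3 -c "from h import *;st()"
```

```text
t 12.45 dialframe [44.1 14.6 25.3] r 46.4 q of tcp 2.037 jaw q 2.097 tool z [-0.001 -0.    -1.   ] F [-2.4  2.2  1.2] open 0.121 j6 1.47
```

Call:
{"op": "step_arm", "data": {
  "steps": [
    [[0, 0, 0], [0.61, -0.16, -2.93], 0.06],
    [[0, 0, 0], [0, 0, 0], 0.06],
    [[0, 0, 0], [0, 0, 0], 0.06]
  ]
}}

```text
time_s: 12.75
tcp_pos: [592.2, -63.1, 142.9]
eef_rot: [-2.937, -0.043, -1.625]
force: [-4.3, 2.5, 0.5]
opening: 0.109
```

```bash
python3 -c "from h import *;st()"
```

```text
t 12.75 dialframe [44.  14.5 25.3] r 46.3 q of tcp 2.038 jaw q 2.149 tool z [-0.001 -0.    -1.   ] F [-4.6  1.3  1.5] open 0.109 j6 1.52
```

```bash
python3 - <<'E'
from h import *
c=np.array([-.5,4.5]);ks=np.linspace(np.arctan2(-(14.5-4.5),44.5),.444,7);P=np.array([[c[0]+45.6*np.cos(k),c[1]-45.6*np.sin(k),25.3] for k in ks])@D0.T
print(np.degrees(.651)/6*-D0[:,2], (np.diff(P,axis=0)/10).round(2).tolist())
E
```

```text
[ 1.25334842 -0.32939474 -6.08001924] [[-0.05, -0.5, 0.02], [-0.1, -0.49, 0.01], [-0.15, -0.48, -0.01], [-0.21, -0.46, -0.02], [-0.25, -0.44, -0.03], [-0.3, -0.4, -0.04]]
```

Call:
{"op": "step_arm", "data": {
  "steps": [
    [[-0.05, -0.5, 0.02], [1.25, -0.33, -6.08], 0.06],
    [[-0.1, -0.49, 0.01], [1.25, -0.33, -6.08], 0.06],
    [[-0.15, -0.48, -0.01], [1.25, -0.33, -6.08], 0.06],
    [[0, 0, 0], [0, 0, 0], 0.06]
  ]
}}

```text
time_s: 13.15
tcp_pos: [588.9, -78.0, 143.0]
eef_rot: [-2.934, 0.025, -1.948]
force: [-4.2, 1.2, 2.4]
opening: 0.112
```

```bash
python3 -c "from h import *;st()"
```

```text
t 13.15 dialframe [44.6 -0.8 25.3] r 44.6 q of tcp 2.375 jaw q 2.479 tool z [-0.001 -0.    -1.   ] F [-3.7  0.1  3.3] open 0.112 j6 1.82
```

Call:
{"op": "step_arm", "data": {
  "steps": [
    [[-0.21, -0.46, -0.02], [1.25, -0.33, -6.08], 0.06],
    [[-0.25, -0.44, -0.03], [1.25, -0.33, -6.08], 0.06],
    [[-0.3, -0.4, -0.04], [1.25, -0.33, -6.08], 0.06],
    [[0, 0, 0], [0, 0, 0], 0.06]
  ]
}}

```text
time_s: 13.55
tcp_pos: [581.2, -90.8, 142.1]
eef_rot: [-2.953, 0.09, -2.268]
force: [-5.2, 3.4, 2.1]
opening: 0.112
```

```bash
python3 -c "from h import *;st()"
```

```text
t 13.55 dialframe [ 40.3 -15.1  25.3] r 43.0 q of tcp 2.715 jaw q 2.804 tool z [-0.001 -0.    -1.   ] F [-5.3  2.   3.3] open 0.112 j6 2.11
```

Call:
{"op": "step_arm", "data": {
  "steps": [
    [[0, 0, 0], [0, 0, 0], 0.3],
    [[0, 0, 0], [0, 0, 0], 0.3],
    [[-0.4, 0.11, 1.96], [0, 0, 0], 0.3],
    [[-0.8, 0.2, 3.9], [0, 0, 0], 0.2],
    [[-0.8, 0.2, 3.9], [0, 0, 0], 0]
  ]
}}

```text
time_s: 14.05
tcp_pos: [561.4, -85.7, 240.7]
eef_rot: [-2.952, 0.089, -2.264]
force: [-0.2, -0.1, 0.6]
opening: 0.157
```

```bash
python3 -c "from h import *;st()"
```

```text
t 14.05 dialframe [ 40.9 -15.2 125.9] r 43.6 q of tcp 2.712 jaw q 2.801 tool z [-0.001 -0.001 -1.   ] F [-0.  -0.1  0.6] open 0.157 j6 2.1
```

Call:
{"op": "step_arm", "data": {
  "steps": [
    [[-0.5, 4.5, 1], [0, 0, 0], 0],
    [[-0.5, 4.5, 1], [0, 0, 0], 0],
    [[-0.5, 4.5, 1], [0, 0, 0], 0],
    [[-0.5, 4.5, 1], [0, 0, 0], 0],
    [[-0.5, 4.5, 1], [0, 0, 0], 0]
  ]
}}

```text
time_s: 14.55
tcp_pos: [536.7, 141.0, 290.8]
eef_rot: [-2.951, 0.09, -2.264]
force: [0.2, 0.5, -0.1]
opening: 0.01
```

Call:
{"op": "step_arm", "data": {
  "steps": [
    [[-0.5, 4.5, 0], [0, 0, 0], 0],
    [[-0.5, 4.5, 0], [0, 0, 0], 0],
    [[-0.5, 4.5, 0], [0, 0, 0], 0],
    [[0, 0, 0], [0, 0, 0], 0]
  ]
}}

```text
time_s: 14.95
tcp_pos: [521.5, 278.6, 290.2]
eef_rot: [-2.951, 0.091, -2.26]
force: [0.3, -0.7, -0.5]
opening: 0.006
```

```bash
python3 - <<'E'
from h import *;st()
from workcell import camera
ca=camera("side")["pixels"];cb=camera("top")["pixels"];cv2.imwrite("side1.png",ca);cv2.imwrite("top1.png",cb)
a=ca[135:245,190:330]; b=cb[100:260,245:345]
A=cv2.resize(a,None,fx=3,fy=3,interpolation=cv2.INTER_CUBIC);B=cv2.resize(b,None,fx=3.7,fy=3.7,interpolation=cv2.INTER_CUBIC)
o=np.zeros((592,795,3),np.uint8);o[:330,:420]=A;o[:,422:792]=B;cv2.imwrite("pics/c8.png",o)
E
```

```text
t 14.95 dialframe [-77.1 326.9 201.7] r 335.9 q of tcp 0.554 jaw q 2.797 tool z [ 0.     0.001 -1.   ] F [ 0.4 -0.6 -0.6] open 0.006 j6 2.88
```

View pics/c8.png

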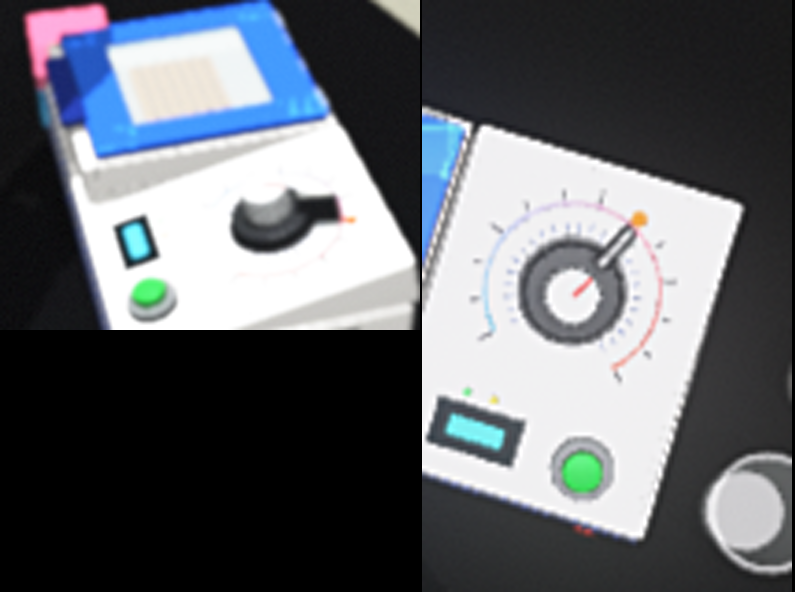

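```bash
python3 - <<'E'
from h import *
np.set_printoptions(linewidth=250)
D=D0
for nm,c in(("c0",(0,0,0)),("c1",(-.5,4.5,0)),("c2",(0,2,0))):
  d=d0+D@c
  print(nm,"knob",proj("top",d+D@[0,0,46])[0].round(1),"dot",proj("top",d+D@[70*.903,-70*.4296,0])[0].round(1),proj("side",d+D@[70*.903,-70*.4296,0])[0].round(1))
  for q in(2.7,2.8,2.9): print(q,proj("top",tip(D,d,q))[0].round(1),proj("top",tip(D,d,q,r=26))[0].round(1))
im=cv2.imread("top1.png");g=cv2.cvtColor(im,cv2.COLOR_BGR2GRAY)
print(g[155:176,288:308])
h=cv2.cvtColor(im,cv2.COLOR_BGR2HSV);k,_,s,c=cv2.connectedComponentsWithStats(cv2.inRange(h,(5,110,110),(22,255,255)))
print([c[i].round(1) for i in range(1,k) if 3<s[i][4]<200 and 250<c[i][0]<340])
for n in("top0","top1"):
    im=cv2.imread("pics/top0.png" if n=="top0" else "top1.png").astype(int);r=im[165:195,270:300];m=(r[...,2]-np.minimum(r[...,0],r[...,1])*1.0);w=np.where(m>25,m,0);yy,xx=np.mgrid[165:195,270:300]
    sel=np.hypot(xx-285.6,yy-179.5)<7; w=w*sel; print(n,"mark centroid",(w*xx).sum()/w.sum(),(w*yy).sum()/w.sum())
# lid edges in side
F=frame(-.257)
for hx in(635,640):
  for a in(0,.05,.1):
    L=lambda r,l,n:F@np.array([hx-r*np.cos(a)+n*np.sin(a),282+l,125+r*np.sin(a)+n*np.cos(a)])
    print(hx,a,"FR corner side",((proj("side",L(222,-103,12))[0]-[190,135])*3).round(),"BR",((proj("side",L(0,-103,12))[0]-[190,135])*3).round())
E
```

```text
c0 knob [286.6 179.6] dot [304.  158.1] [307.5 208.1]
2.7 [300.7 159.6] [292.4 171. ]
2.8 [302.6 161.1] [293.2 171.6]
2.9 [304.3 162.8] [293.9 172.3]
c1 knob [284.8 179.3] dot [302.3 157.9] [306.7 207.1]
2.7 [298.9 159.3] [290.7 170.7]
2.8 [300.8 160.8] [291.5 171.4]
2.9 [302.6 162.5] [292.2 172.1]
c2 knob [285.8 179.4] dot [303.2 157.9] [307.2 207.6]
2.7 [299.9 159.4] [291.7 170.8]
2.8 [301.8 160.9] [292.5 171.4]
2.9 [303.6 162.6] [293.2 172.1]
[[227 215 217 218 209 199 239 242 242 241 241 241 241 241 241 241 242 241 241 241]
 [239 235 235 231 210 204 217 224 236 241 242 242 241 242 241 236 237 243 242 241]
 [241 242 242 241 236 236 233 221 219 227 237 242 244 241 217 199 206 230 242 241]
 [241 241 241 242 242 242 241 238 232 223 215 226 243 233 189 176 180 204 237 242]
 [241 241 241 241 241 241 241 242 241 237 228 212 215 197 179 177 176 193 236 242]
 [241 242 238 232 241 241 241 242 242 245 245 231 157 163 175 180 179 194 240 242]
 [242 240 226 226 241 241 240 242 244 245 212 142  91 128 186 208 229 235 243 241]
 [244 241 228 238 242 236 220 243 249 240 128  86 148 169 144 209 239
[... 829 characters left out ...]
1 241 242 237]
 [189 123 123 114 107 104 105 113 115  78 119 187 246 231 228 230 241 241 242 238]
 [242 224 154 109 115 118 120 123 117  76  79 145 231 240 237 237 241 241 241 240]
 [246 223 162 152 120 118 121 121 120 104  73 128 220 247 242 241 242 241 241 240]]
[array([303.2, 158.8])]
top0 mark centroid 287.81686310063463 177.29465095194922
top1 mark centroid 287.82838589981446 177.28756957328386
635 0 FR corner side [ 90. 157.] BR [325. 112.]
635 0.05 FR corner side [ 90. 147.] BR [325. 112.]
635 0.1 FR corner side [ 91. 137.] BR [326. 112.]
640 0 FR corner side [ 96. 156.] BR [330. 111.]
640 0.05 FR corner side [ 96. 146.] BR [330. 111.]
640 0.1 FR corner side [ 96. 136.] BR [331. 111.]
```

```bash
python3 - <<'E'
from h import *
X=onz("top",(287.6,227.0),105);print(X,D0.T@(X-d0))
for h in(22,60): 
    v=D0.T@(X-d0);v[2]=h;print(h,d0+D0@v)
E
```

```text
[423.13846163 -73.01701236 105.        ] [-121.35366161  -38.08987179   21.7757658 ]
22 [423.09325301 -73.005131   105.21930798]
60 [415.43194289 -70.99164836 142.38448274]
```

Call:
{"op": "step_arm", "data": {
  "steps": [
    [[-1.2, -4.4, 0], [0, 0, 0], 0],
    [[-1.2, -4.4, 0], [0, 0, 0], 0],
    [[-1.2, -4.4, 0], [0, 0, 0], 0],
    [[-1.2, -4.4, 0], [0, 0, 0], 0],
    [[-1.2, -4.4, 0], [0, 0, 0], 0]
  ]
}}

```text
time_s: 15.55
tcp_pos: [460.9, 51.8, 290.0]
eef_rot: [-2.951, 0.09, -2.265]
force: [1.6, 0.1, 0.7]
opening: 0.005
```

Call:
{"op": "step_arm", "data": {
  "steps": [
    [[-1.2, -4.4, -1], [0, 0, 0], 0],
    [[-1.2, -4.4, -1], [0, 0, 0], 0],
    [[-1.2, -4.4, -1], [0, 0, 0], 0],
    [[0, 0, 0], [0, 0, 0], 0],
    [[0, 0, 0], [0, 0, 0], 0]
  ]
}}

```text
time_s: 16.05
tcp_pos: [425.2, -79.4, 259.9]
eef_rot: [-2.951, 0.089, -2.269]
force: [0.9, -0.2, 0.5]
opening: 0.006
```

Call:
{"op": "step_arm", "data": {
  "steps": [
    [[-0.3, 0.34, -3.9], [0, 0, 0], 0],
    [[-0.3, 0.34, -3.9], [0, 0, 0], 0],
    [[-0.3, 0.34, -3.9], [0, 0, 0], 0],
    [[0, 0, 0], [0, 0, 0], 0]
  ]
}}

```text
time_s: 16.45
tcp_pos: [413.9, -65.8, 139.2]
eef_rot: [-2.958, 0.086, -2.264]
force: [0.3, 0.3, 0.4]
opening: 0.004
```

Call:
{"op": "step_arm", "data": {
  "steps": [
    [[0.24, -0.06, -1.17], [0, 0, 0], 0],
    [[0.24, -0.06, -1.17], [0, 0, 0], 0],
    [[0, 0, 0], [0, 0, 0], 0]
  ]
}}

```text
time_s: 16.75
tcp_pos: [422.5, -68.3, 120.4]
eef_rot: [-2.952, 0.09, -2.264]
force: [-0.6, 0.1, 0.5]
opening: 0.004
```

```bash
python3 - <<'E'
from h import *;st()
from workcell import camera
b=camera("side")["pixels"][140:280,190:330]
cv2.imwrite("pics/c9.png",cv2.resize(b,None,fx=4,fy=4,interpolation=cv2.INTER_CUBIC))
E
```

```text
t 16.75 dialframe [-119.9  -33.7   37.2] r 124.5 q of tcp 5.223 jaw q 2.801 tool z [-0. -0. -1.] F [-0.5 -0.1  0.6] open 0.004 j6 2.08
```

View pics/c9.png

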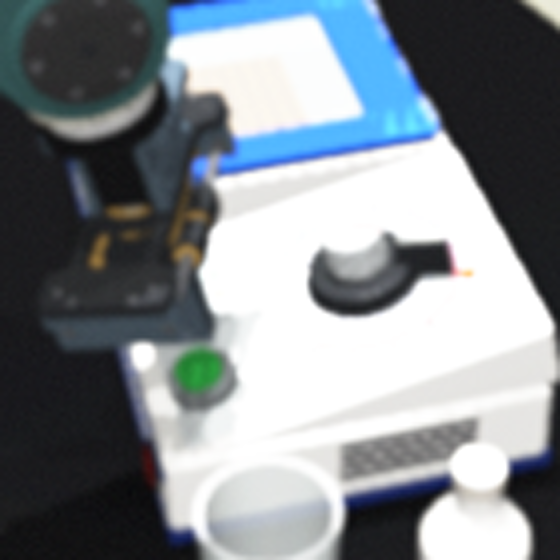

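Call:
{"op": "step_arm", "data": {
  "steps": [
    [[-0.15, -0.2, -0.02], [0, 0, 0], 0],
    [[0.16, -0.04, -0.8], [0, 0, 0], 0],
    [[0.08, -0.02, -0.4], [0, 0, 0], 0],
    [[0, 0, 0], [0, 0, 0], 0]
  ]
}}

```text
time_s: 17.2
tcp_pos: [422.3, -71.3, 106.8]
eef_rot: [-2.953, 0.089, -2.265]
force: [-0.2, -0.5, 0.8]
opening: 0.004
```

Call:
{"op": "step_arm", "data": {
  "steps": [
    [[0.08, -0.02, -0.4], [0, 0, 0], 0],
    [[0.04, -0.01, -0.2], [0, 0, 0], 0],
    [[0, 0, 0], [0, 0, 0], 0]
  ]
}}

```text
time_s: 17.5
tcp_pos: [423.6, -71.6, 101.0]
eef_rot: [-2.952, 0.089, -2.265]
force: [0.1, 0.1, 0.4]
opening: 0.01
```

```bash
python3 -c "from h import *;st()"
```

```text
t 17.5 dialframe [-122.1  -36.6   17.8] r 127.5 q of tcp 5.207 jaw q 2.802 tool z [-0.001 -0.    -1.   ] F [0.2 0.1 0.3] open 0.01 j6 2.07
```

Call:
{"op": "step_arm", "data": {
  "steps": [
    [[0.06, -0.02, -0.29], [0, 0, 0], 0],
    [[0, 0, 0], [0, 0, 0], 0]
  ]
}}

```text
time_s: 17.7
tcp_pos: [424.5, -71.8, 98.3]
eef_rot: [-2.952, 0.09, -2.265]
force: [-0.2, -0.0, 1.8]
opening: 0.005
```

Call:
{"op": "step_arm", "data": {
  "steps": [
    [[0.04, -0.01, -0.2], [0, 0, 0], 0],
    [[0, 0, 0], [0, 0, 0], 0]
  ]
}}

```text
time_s: 17.9
tcp_pos: [424.9, -71.9, 96.4]
eef_rot: [-2.952, 0.09, -2.265]
force: [-0.3, 0.3, 3.1]
opening: 0.006
```

Call:
{"op": "step_arm", "data": {
  "steps": [
    [[0.04, -0.01, -0.2], [0, 0, 0], 0],
    [[0, 0, 0], [0, 0, 0], 0]
  ]
}}

```text
time_s: 18.1
tcp_pos: [425.3, -72.1, 94.4]
eef_rot: [-2.951, 0.09, -2.265]
force: [-0.7, -0.6, 3.9]
opening: 0.002
```

Call:
{"op": "step_arm", "data": {
  "steps": [
    [[0.03, -0.01, -0.15], [0, 0, 0], 0],
    [[0, 0, 0], [0, 0, 0], 0]
  ]
}}

```text
time_s: 18.3
tcp_pos: [425.6, -72.1, 93.4]
eef_rot: [-2.952, 0.089, -2.265]
force: [-11.1, 2.9, 26.3]
opening: 0.004
```

Call:
{"op": "step_arm", "data": {
  "steps": [
    [[0.03, -0.01, -0.15], [0, 0, 0], 0],
    [[0, 0, 0], [0, 0, 0], 0]
  ]
}}

```text
time_s: 18.5
tcp_pos: [425.9, -72.2, 92.7]
eef_rot: [-2.952, 0.089, -2.265]
force: [-28.6, 4.7, 64.8]
opening: 0.005
```

Call:
{"op": "step_arm", "data": {
  "steps": [
    [[-0.2, 0.05, 0.98], [0, 0, 0], 0],
    [[-0.4, 0.1, 1.96], [0, 0, 0], 0],
    [[-0.8, 0.2, 4], [0, 0, 0], 0],
    [[0, 0, 4.5], [0, 0, 0], 0],
    [[0, 0, 4.5], [0, 0, 0], 0]
  ]
}}

```text
time_s: 19.0
tcp_pos: [410.9, -68.5, 252.2]
eef_rot: [-2.952, 0.089, -2.265]
force: [0.4, -0.2, -0.1]
opening: 0.007
```

Call:
{"op": "step_arm", "data": {
  "steps": [
    [[0, 4.5, 0], [0, 0, 0], 0],
    [[0, 4.5, 0], [0, 0, 0], 0],
    [[0, 4.5, 0], [0, 0, 0], 0],
    [[0, 4.5, 0], [0, 0, 0], 0],
    [[0, 4.5, 0], [0, 0, 0], 0]
  ]
}}

```text
time_s: 19.5
tcp_pos: [411.3, 158.2, 250.9]
eef_rot: [-2.951, 0.09, -2.265]
force: [2.6, -0.6, -0.5]
opening: 0.007
```

Call:
{"op": "step_arm", "data": {
  "steps": [
    [[0, 4, 0], [0, 0, 0], 0],
    [[0, 0, 0], [0, 0, 0], 0],
    [[0, 0, 0], [0, 0, 0], 0]
  ]
}}

```text
time_s: 19.8
tcp_pos: [411.3, 196.8, 250.3]
eef_rot: [-2.952, 0.088, -2.263]
force: [0.2, -1.0, 1.4]
opening: 0.006
```

```bash
python3 - <<'E'
from h import *;st()
from workcell import camera
ca=camera("side")["pixels"];cb=camera("top")["pixels"];cv2.imwrite("side2.png",ca);cv2.imwrite("top2.png",cb)
a=ca[135:275,190:330]; b=cb[100:260,245:375]
A=cv2.resize(a,None,fx=2.8,fy=2.8,interpolation=cv2.INTER_CUBIC);B=cv2.resize(b,None,fx=3,fy=3,interpolation=cv2.INTER_CUBIC)
o=np.zeros((480,785,3),np.uint8);o[:392,:392]=A;o[:,394:784]=B;cv2.imwrite("pics/c10.png",o)
for n in("top1.png","top2.png"):
    im=cv2.imread(n).astype(int);r=im[165:195,270:300];m=(r[...,2]-np.minimum(r[...,0],r[...,1])*1.0);w=np.where(m>25,m,0);yy,xx=np.mgrid[165:195,270:300]
    w=w*(np.hypot(xx-285.6,yy-179.5)<7); print(n,(w*xx).sum()/w.sum(),(w*yy).sum()/w.sum())
d=cv2.absdiff(cv2.imread("side1.png"),cv2.imread("side2.png"))[150:200,200:320].max(2);print("lid/dial change px",(d>40).sum())
d=cv2.absdiff(cv2.imread("top1.png"),cv2.imread("top2.png"))[155:190,270:310].max(2);print("dial change px",(d>40).sum())
E
```

```text
t 19.8 dialframe [-169.3  219.8  180.6] r 277.5 q of tcp 0.129 jaw q 2.799 tool z [-0.001 -0.001 -1.   ] F [ 0.7 -0.9  1.2] open 0.006 j6 2.85
top1.png 287.82838589981446 177.28756957328386
top2.png 287.83024118738405 177.291280148423
lid/dial change px 432
dial change px 0
```

```bash
python3 - <<'E'
from h import *
def d(a,b,y0,y1,x0,x1): return int((cv2.absdiff(cv2.imread(a),cv2.imread(b))[y0:y1,x0:x1].max(2)>40).sum())
m=np.argwhere(cv2.absdiff(cv2.imread("side1.png"),cv2.imread("side2.png"))[150:200,200:320].max(2)>40);print("side change cols",m[:,1].min()+200,m[:,1].max()+200,"rows",m[:,0].min()+150,m[:,0].max()+150)
print("key/panel side",d("side1.png","side2.png",200,270,225,330),"lid right front edge side",d("side1.png","side2.png",165,200,240,320))
print("key top",d("top1.png","top2.png",215,245,275,305),"bottle/beaker top vs start",d("pics/top0.png","top2.png",185,260,320,380),"rack+tipbox",d("pics/top0.png","top2.png",105,200,105,160))
E
```

```text
side change cols 200 235 rows 150 183
key/panel side 0 lid right front edge side 0
key top 0 bottle/beaker top vs start 0 rack+tipbox 46
```

```bash
python3 -c "
from workcell import job_done;print(job_done())"
```

```text
the job is handed in; nothing more can be done
None
```

I shut the lid, turned the outer ring to the orange dot, then pressed the start key right down, let go and handed the job in at about 20 s. The hand-in gives no verdict, so this rests on my own checks.

- **Lid:** I pushed it down until the force rose sharply. It peaked at 91 N vertically, about 100 N in all, against the 120 N wrist limit, which was harder than intended. In the side picture its front corner matches the position for a fully shut lid.
- **Ring:** I turned it by pinching the wing. The jaw angle at release was 2.80. The pointer line in the top picture gives 2.78 by its position and 2.82 by its slope, all inside 2.70–2.90.
- **Dial centre:** My first estimate was about 5 mm off. I noticed this part-way through the turn from the gripper opening and corrected it.
- **Timer knob:** The red mark's centroid moved less than 0.02 px from the start, so the knob did not turn.
- **Start key:** The spring force rose to about 4 N and then hit a hard stop, reaching about 65 N. In the pictures before the press and after release, the key looks identical.
- **Bench items:** The beaker and bottle area did not change in the top view. In the rack and tip-box area 46 pixels changed. I put that down to the lid's and arm's occlusion and shadow, since the arm never came near those items, but I did not confirm it.

The fingertips with the gripper closed stood about 20 mm further back than the data given implied. I found both contacts by feel and from pictures instead. My last picture could not be viewed because of the 12-picture limit, so the final check was numerical only.

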